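# Put the die away in the lidded dice tray

## Robot

A 6-joint arm with a two-finger parallel gripper is mounted at the origin on the work surface. World frame = base frame: x ahead of the robot, y to its left, z up, the work surface at z = 0. Lengths are in m, angles in rad, forces in N, time in s.
With the tool pointing down it reaches from about 0.35 to 0.925 m from the base axis. Payload 6.4 kg.
Tool frame: the origin (TCP) lies at the very end of the fingers, on their centre line; the grasp point (between the pads) lies 19 mm behind it; z points along the fingers, y is the direction in which the jaws open and shut (so a half turn about z gives the same grasp; the last joint's range is limited). The gripper opens to 94 mm and grips with 3 to 60 N. Pads are 16 mm wide; open, the fingers measure 119 mm over their backs; the gripper's body (75 mm by 177 mm) begins 78 mm behind the grasp point.
Start: joints at [0.96, 0.245, 1.558, -0, 1.339, -0.174], TCP at [0.275, 0.589, 0.205] pointing down, gripper open.
Joint ranges: [-3.13, 3.13], [-1.02, 2.26], [0.13, 2.54], [-0.95, 4.09], [0.21, 2.88], [-2.74, 2.74]. Speed limits (rad/s): [2.57, 2.57, 3.14, 3.14, 3.14, 3.14].

## Interface

Orientations are given as a rotation vector (axis times angle).
In Python, from rig import arm, viewer, nets gives the robot as it stands. The module is installed in compiled form; this text tells all that it offers.
- The arm moves only by the tool servo_tool, never from a script. Its argument "series" is a list of rows, each a list of 2 entries, a list of its own where there are three numbers: the shift along the tool's x, y, z in units of 0.75 m (1.0 is 0.75 m), then the turn, a rotation vector about the tool's x, y, z in units of 180 degrees (1.0 is 180 degrees). In form: [[[x, y, z], [ax, ay, az]], ...]. A call has 1 to 8 rows; each row is the pose to reach, as a shift and turn from the pose measured when the call began, along the tool's axes at that moment, turning the shorter way round; what a row does not reach only later rows make up. A row lasts 1/12 s, in which the tool goes at most 41.7 mm and 7.16 degrees, less where a joint would pass 70% of its speed; a pose out of reach is approached as far as the arm can. A call with a number of a shift or a turn outside -1 to 1 is refused whole. A call with a gripper value outside its range is refused whole. "fingers" is the opening, from -1 (shut) to 1 (fully open), set as the call begins (left out, the last holds). The fingers move at their own pace and stop on an object; the grip force is fixed at half the most. Time passes only in rows, so rows that repeat a pose let the fingers close. It gives the time, the measured TCP pose, the force and the opening at its end, in the units of the state.
- arm.sense(): the state, without advancing time (a new reading comes with each control period).
- viewer.grab_frame(name): name is "side" or "top" or "wrist"; returns a dict with "image" (400x640x3 uint8, red, green, blue), "fx", "fy", "cx", "cy" (pixels), "pose" (4x4, takes a point from camera to world coordinates). Camera axes: x right, y up, looking along -z (the intrinsics and any distortion apply to the point x, -y, -z); pixel columns grow to the right and rows downward; lengths in m; the calibration is good to about 2 mm. A picture is of the moment at which its call begins. There is no depth.
- arm.sign_off(): hands the job in, once; it reports no verdict.
Trained networks look in the newest picture that a camera, given by its name, has taken for a name from the list of things; names that differ only in an ending like _2 or _b are one class to them, and where a whole thing is asked for, a point or a joint stands for the part that bears it (a point fixed in the world has none). Each returns a list of dicts, best first, with "score" (0 to 1); they miss things now and then, are a little off and sometimes report something else, mostly with a low value. They report only what shows in the picture. A call takes as long as a camera call. They do not tell look-alikes from the thing itself.
- nets.masks_of(camera, thing): "mask" (400x640 bool, what is visible of it) and "uv" ([column, row] in pixels, amid what is visible of it).
- nets.landmark_of(camera, thing): "uv" ([column, row] in pixels: a listed point, or the origin of a listed thing).
The state is a dict: "time": time; "q": joint angles; "joint_velocities": joint speeds; "effort": joint torques, N m; "ee_pos": TCP position; "ee_rot": TCP orientation; "force": force on the tool from outside, world axes, zero at the start; "moment": the same for the moment, N m; "finger_gap": opening from 0.0 (shut) to 1.0 (fully open).
Only numpy, scipy, OpenCV 4.12 (cv2) and the standard library are available. Lean on these libraries where they do the work, as an engineer would, in place of code of your own. Each camera call takes 0.05 s, during which the arm holds its last target. There are 200 camera calls.

## Task

Lift the lid of the dice tray until its folding stay locks and holds the lid up by itself, then put the loose die into the tray. After that, break the stay at its knee and lower the lid gently until it is shut, and let go; never force the lid or the stay, never let the lid slam, and leave the mug, the box of cubes and the keys where they are.

Things in the scene. Friction and masses are not known exactly. Their poses are not given: they have to be found in the camera images.
- tray: low grey plastic dice tray, 180 (x) by 200 (y) by 65 mm high, walls 6 mm thick, inner floor 7.5 mm above its underside; it does not move. Origin at the centre of its underside; x points from the front (handle side, towards the robot) to the hinge side, y to the side that carries the stay, z up
- lid (a joint): opening of the flat grey lid (180 by 200 by 6 mm, 0.3 to 0.5 kg) in rad: 0 shut, grows as the front rises. Nearly frictionless: it falls shut if let go before the stay locks. The stay stops the lid somewhere from 1.10 to 1.32 rad, different on each tray, so it must be felt; within 2 mm of that stop (at the handle) the stay snaps over and locks by itself
- lid_hinge (a point): middle of the hinge line, along the tray's y axis at the back top edge: 90 mm behind the tray's origin (+x), 68 mm up
- lid_handle (a point): middle of the handle's cross bar: a steel U of 10 mm round bar in the plane of the lid, its 100 mm cross bar parallel to the hinge, 218 mm from the hinge line and 38 mm clear in front of the lid's front edge; swings with the lid
- stay_knob (a point): grip point on the knob bar: a 10 mm round steel bar along the tray's y at the knee of the stay, outside the +y wall, free from 16 to 69 mm beyond the wall; this point is 55 mm beyond it, where a gripper clears the lid. Lid shut: it lies in front (-x) of the lower pivot, 50 to 58 mm above the underside. Locked: above and behind (+x of) the pivot
- stay_slot (a point): middle of the short upright slot on the +y wall, 40 mm above the underside, 10 mm in front of the tray's origin. The stay's lower pivot (axis along y) is clamped in it up to 8 mm higher or lower. The knob swings about that pivot at 69.3 mm radius. Pulled forward (-x) from locked, it breaks the stay; on along the circle, forwards and down, it lowers the lid, bearing its weight (up to 10 N)
- stay_knee_axis (a point): centre of the stay's knee, where its two equal flat steel links of 69.3 mm meet (on the knob bar's axis, 12 mm beyond the wall). The upper link is pinned to the lid's edge. Locked, the knee stands 10 degrees past straight, towards the hinge, against its stop
- lid_pin (a point): the pin on the lid's edge at the +y side, 100 mm from the hinge line and 112 mm from the tray's middle in y, that carries the upper end of the stay
- stay_end (a point): the upper end of the stay, pinned at lid_pin; the two points part only when the stay is strained: with the stay straight, about 0.55 mm at 8 N on the handle and 0.73 mm at 15 N (the handle then gives about 0.3 mm per newton); the pin is overloaded at 0.9 mm, about 20 N beyond what lifts the lid
- die_center (a point): centre of the loose white die with black pips, a 26 mm cube of 20 g that lies on the shelf to the robot's right of the tray; its axes follow its faces
- mug: teal mug, 82 mm wide, 95 mm high, with three pencils up to 185 mm high; origin at the centre of its underside; not to be disturbed
- cube_box: open pale wooden box, 110 by 150 by 50 mm, of small coloured cubes; origin at the centre of its underside; not to be disturbed
- keys: steel ring with two keys and a clip lying flat, about 140 mm long and 7 mm high; origin at the centre of the ring; not to be disturbed
Mind the look-alikes: they are no part of the job. There is more than one size of the part that bears die_center; the job needs the smaller.

How it is judged:
On the way, in this order (a step that is already met when the one before it is completed fails the run):
1. the lid stands open and still on its locked stay, untouched by the robot (value of joint lid above 1.05 rad and velocity of joint lid between -0.05 and 0.05 rad/s and contact force between each of the fingers, the arm and tray below 0.3 N), for 0.5 s.
2. the die lies in the tray, let go, while the lid stands open by itself (all of step 1 and x of die_center in the frame of tray between -0.08 and 0.08 m and y of die_center in the frame of tray between -0.09 and 0.09 m and z of die_center in the frame of tray between 0.01 and 0.045 m and contact force between the fingers and die below 0.1 N), for 0.3 s.
At the end, for the whole second after the job is handed in: The lid is shut (within 0.04 rad, about 9 mm at the handle), and the die rests inside the tray (value of joint lid below 0.04 rad and x of die_center in the frame of tray between -0.08 and 0.08 m and y of die_center in the frame of tray between -0.09 and 0.09 m and z of die_center in the frame of tray between 0.01 and 0.045 m and linear speed of die below 0.02 m/s); the robot touches nothing.
It fails at once if the lid falls or slams: it turns towards shut faster than 2.5 rad/s (velocity of joint lid below -2.5 rad/s).
It fails at once if the lid or stay is forced: the pin that joins them is strained by more than 0.9 mm, which takes about 20 N at the handle with the stay straight (distance between lid_pin and stay_end above 0.0009 m).
It fails at once if the mug, the box of cubes or the keys are moved more than 20 mm or the mug is tipped (distance of any of mug, cube_box, keys from where it was at the start of the episode above 0.02 m or angle between mug's own z axis and vertical above 0.3 rad).
It also fails if it takes over 72 s, if anything falls off the work surface, if the arm or the gripper's body presses on something with over 40 N, if the wrist force passes 120 N, or if a joint passes its speed limit or range.

## Working session

There is one attempt and no reset: what is moved stays moved. The work goes in short steps, Python scripts to look and compute and a tool call to move; the robot and the scene stay as the last step left them, time stands still between calls to the robot, and variables do not carry over. Pictures are saved under pics/ and viewed, on a budget of 10 in all, crops included, one or two more only if the job needs it, and the job is handed in when it is done.

Besides the shell and the picture viewer there is one more tool, called after "Call:" by a JSON object that holds its "op" and its "data", one argument or row to a line. servo_tool: Moves the arm, as the interface text tells. Its arguments: {"type":"object","properties":{"series":{"type":"array"},"fingers":{"type":"number"}},"required":["series"]}

```bash
mkdir -p pics
cat > h.py <<'E'
from rig import arm, viewer, nets
import numpy as np, cv2
from scipy.spatial.transform import Rotation as R
def snap(c,name=None):
    f=viewer.grab_frame(c)
    if name: cv2.imwrite('pics/'+name+'.png',f['image'][:,:,::-1])
    return f
def ray(f,uv):
    d=np.array([(uv[0]-f['cx'])/f['fx'],-(uv[1]-f['cy'])/f['fy'],-1.])
    P=np.array(f['pose']); return P[:3,3],P[:3,:3]@d
def onz(f,uv,z):
    o,d=ray(f,uv); return o+d*(z-o[2])/d[2]
def tri(L):
    A=np.zeros((3,3));b=np.zeros(3)
    for f,uv in L:
        o,d=ray(f,uv); d=d/np.linalg.norm(d); M=np.eye(3)-np.outer(d,d); A+=M;b+=M@o
    p=np.linalg.solve(A,b); return p,[round(float(np.linalg.norm(np.cross(ray(f,uv)[1]/np.linalg.norm(ray(f,uv)[1]),p-ray(f,uv)[0])))*1000,1) for f,uv in L]
def proj(f,p):
    P=np.array(f['pose']); c=P[:3,:3].T@(np.array(p)-P[:3,3]); return [f['cx']+f['fx']*c[0]/-c[2], f['cy']-f['fy']*c[1]/-c[2]]
def move(p,rot=None):
    "shift in tool axes /0.75 and turn/pi to reach world p and Rotation rot"
    s=arm.sense(); Rt=R.from_rotvec(s['ee_rot']); sh=Rt.inv().apply(np.array(p)-s['ee_pos'])/0.75
    t=(Rt.inv()*(rot if rot is not None else Rt)).as_rotvec()/np.pi
    return np.round(sh,4),np.round(t,4)
E
python3 - <<'E'
from h import *
np.set_printoptions(precision=4,suppress=True)
s=arm.sense(); print({k:np.round(v,3) for k,v in s.items()}); print(R.from_rotvec(s['ee_rot']).as_matrix())
F={c:snap(c,c+'0') for c in ('top','side','wrist')}
for c in F:
    print(c,[k for k in F[c] if k!='image'],F[c]['fx'],np.array(F[c]['pose']).round(3).tolist())
for t in ['tray','lid_hinge','lid_handle','stay_knob','stay_slot','stay_knee_axis','lid_pin','die_center','mug','cube_box','keys']:
    r={c:nets.landmark_of(c,t) for c in ('top','side')}
    print(t,{c:[(np.round(x['uv'],1).tolist(),round(x['score'],2)) for x in r[c][:4]] for c in r})
    if r['top'] and r['side']:
        print('   tri',tri([(F[c],r[c][0]['uv']) for c in r]))
cv2.imwrite('pics/both0.png',cv2.resize(np.vstack([F['top']['image'],F['side']['image']])[:,:,::-1],(480,600)))
E
```

```text
{'time': np.float64(0.0), 'q': array([ 0.96 ,  0.246,  1.559, -0.   ,  1.339, -0.174]), 'joint_velocities': array([-0.002,  0.002, -0.001,  0.   , -0.002, -0.001]), 'effort': array([  0.002, -41.581, -31.462,   0.069,   0.033,  -0.   ]), 'ee_pos': array([0.275, 0.588, 0.204]), 'ee_rot': array([-0.681, -3.066,  0.003]), 'force': array([-0.167, -1.17 ,  0.305]), 'moment': array([ 0.028, -0.035, -0.025]), 'finger_gap': np.float64(0.999)}
[[-0.9061  0.4231 -0.001 ]
 [ 0.4231  0.9061 -0.0016]
 [ 0.0003 -0.0019 -1.    ]]
top ['fx', 'fy', 'cx', 'cy', 'pose'] 439.61541445763277 [[-0.028, 0.982, -0.185, 0.387], [-1.0, -0.026, 0.009, 0.021], [0.004, 0.185, 0.983, 1.1], [0.0, 0.0, 0.0, 1.0]]
side ['fx', 'fy', 'cx', 'cy', 'pose'] 417.4346169845213 [[0.994, 0.044, -0.1, 0.477], [-0.107, 0.583, -0.806, -0.83], [0.023, 0.812, 0.584, 0.694], [0.0, 0.0, 0.0, 1.0]]
wrist ['fx', 'fy', 'cx', 'cy', 'pose'] 317.7793027095805 [[0.423, -0.877, -0.229, 0.208], [0.906, 0.409, 0.107, 0.62], [-0.0, -0.253, 0.967, 0.384], [0.0, 0.0, 0.0, 1.0]]
tray {'top': [([307.1, 197.3], 0.74)], 'side': [([336.7, 218.4], 0.96
[... 886 characters left out ...]
.1], 0.8)]}
   tri (array([0.5878, 0.1492, 0.0795]), [0.8, 0.8])
die_center {'top': [([491.4, 228.1], 0.86), ([458.0, 234.3], 0.43)], 'side': [([304.7, 370.9], 0.63), ([303.1, 330.3], 0.6), ([342.4, 166.8], 0.4)]}
   tri (array([ 0.5117, -0.4128,  0.0269]), [9.4, 9.4])
mug {'top': [([171.4, 237.4], 0.55)], 'side': [([292.3, 154.2], 0.88), ([296.6, 174.9], 0.53)]}
   tri (array([0.5189, 0.3799, 0.0088]), [2.9, 2.9])
cube_box {'top': [([461.1, 178.8], 0.88)], 'side': [([386.4, 344.5], 0.69)]}
   tri (array([ 0.659, -0.358,  0.001]), [4.5, 4.5])
keys {'top': [([197.4, 178.5], 0.76), ([458.5, 176.8], 0.57)], 'side': [([344.2, 166.6], 0.6)]}
   tri (array([ 0.6799,  0.3255, -0.0142]), [2.6, 2.6])
```

View pics/top0.png

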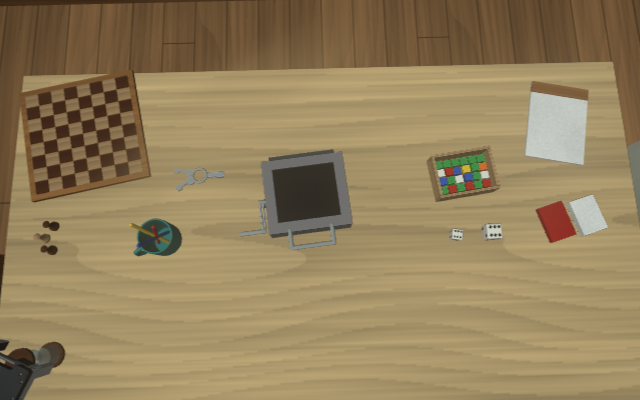

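Run:
```python
import cv2
from h import *
a=cv2.imread('pics/side0.png'); t=cv2.imread('pics/top0.png')
x=cv2.resize(a[150:400,220:440],None,fx=2.3,fy=2.3,interpolation=2)[:575]
y=cv2.resize(t[190:270,430:520],None,fx=3,fy=3,interpolation=2)
o=np.zeros((x.shape[0],x.shape[1]+y.shape[1],3),np.uint8); o[:,:x.shape[1]]=x; o[:y.shape[0],x.shape[1]:]=y
print(o.shape);cv2.imwrite('pics/c1.png',o)
```

```text
(575, 776, 3)
```

View pics/c1.png

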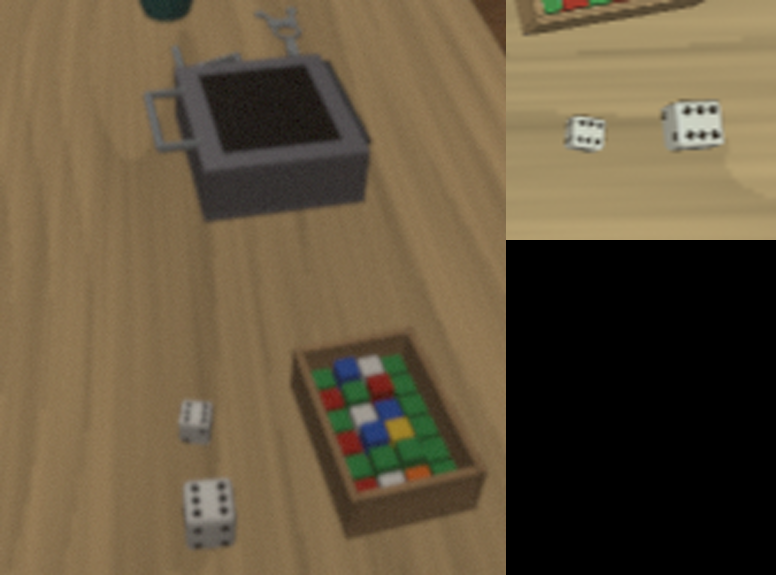

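The top view shows two white dice, at (457,234) and (493,231). The left one is smaller, so it is the one the job needs, and the enlarged crop confirms the size difference. The lid is shut, with the handle bar at (309,248) and the knob at about (246,232). The mug and keys are to the robot's left.

```bash
cat >> h.py <<'E'
LOC={'tray':(0,0,0),'lid_hinge':(.09,0,.068),'lid_handle':(-.128,0,.068),'stay_slot':(-.01,.1,.04),'lid_pin':(-.01,.112,.068)}
def w(T,l): return R.from_euler('z',T[2]).apply(l)+[T[0],T[1],0]
E
python3 - <<'E'
from h import *
from scipy.optimize import least_squares
np.set_printoptions(precision=4,suppress=True)
F={c:snap(c) for c in ('top','side')}
obs=[]
for c in F:
    for t in LOC:
        for k in nets.landmark_of(c,t)[:1]: obs.append((c,t,k['uv']))
f=lambda T:np.concatenate([np.array(proj(F[c],w(T,LOC[t])))-uv for c,t,uv in obs])
r=least_squares(f,[.61,.04,.05],loss='soft_l1'); T=r.x; print('tray',T,np.degrees(T[2])); print([(o[0],o[1],f(T)[2*i:2*i+2].round(1)) for i,o in enumerate(obs)])
m=nets.masks_of('top','lid')
for x in m[:2]: 
    rect=cv2.minAreaRect(np.argwhere(x['mask'])[:,::-1].astype(np.float32)); print(x['score'],x['mask'].sum(),rect)
print('handle',w(T,LOC['lid_handle']))
print('knob?',[ (round(k['score'],2),k['uv']) for c in F for k in nets.landmark_of(c,'stay_knob')])
for c in F:
  for x in nets.masks_of(c,'die_center'): 
    uv=np.argwhere(x['mask']).mean(0)[::-1]; rc=cv2.minAreaRect(np.argwhere(x['mask'])[:,::-1].astype(np.float32)); print(c,round(x['score'],2),x['mask'].sum(),uv,onz(F[c],uv,.015),rc)
# pose above the handle, jaws along tray x
c,s=np.cos(T[2]),np.sin(T[2])
for sg in (1,-1):
    y=np.array([c,s,0])*sg; z=np.array([0,0,-1]); rot=R.from_matrix(np.c_[np.cross(y,z),y,z])
    print(move(w(T,LOC['lid_handle'])+[0,0,.08],rot))
E
```

```text
tray [0.6158 0.043  0.1154] 6.609108522704763
[('top', 'tray', array([ 2.1, -0.1])), ('top', 'lid_hinge', array([ 0.1, -0.6])), ('top', 'lid_handle', array([ 0.1, -0.6])), ('top', 'stay_slot', array([-1.9, -0.9])), ('side', 'tray', array([-2.3,  0.6])), ('side', 'lid_hinge', array([ 0.7, -2.3])), ('side', 'lid_handle', array([-3.2,  0.1])), ('side', 'stay_slot', array([-1.9, -0.9])), ('side', 'lid_pin', array([0.2, 1.5]))]
0.85 6417 ((304.5307922363281, 201.7461700439453), (92.15780639648438, 86.45220947265625), 82.87498474121094)
handle [0.4887 0.0283 0.068 ]
knob? [(0.6, [244.5, 234.1]), (0.39, [459.6, 177.1]), (0.62, [298.2, 174.1]), (0.54, [325.3, 177.0])]
top 0.72 208 [257.024 223.851] [0.5492 0.1664 0.015 ] ((257.2665100097656, 223.82058715820312), (20.713642120361328, 37.2083854675293), 31.82744789123535)
top 0.7 313 [491.3706 231.1885] [ 0.5149 -0.4163  0.015 ] ((491.0, 231.0), (16.0, 20.0), 90.0)
top 0.67 124 [455.9274 234.0806] [ 0.5101 -0.3274  0.015 ] ((456.0, 234.0), (10.0, 12.0), 90.0)
side 0.71 250 [304.896 332.764] [ 0.5087 -0.3268  0.015 ] ((305.0, 333.0), (18.0, 14.0), 90.0)
side 0.26 3343 [332.8292 199.0586] [0.617  0.1082 0.015 ] ((329.9464416503906, 197.9493408203125), (49.35901641845703, 92.4531478881836), 82.05652618408203)
side 0.19 12 [317.75   175.0833] [0.5867 0.2355 0.015 ] ((316.68865966796875, 175.66036987304688), (1.923047661781311, 9.203156471252441), 74.05460357666016)
(array([-0.5745, -0.5568,  0.0766]), array([ 0.    , -0.    ,  0.3242]))
(array([-0.5745, -0.5568,  0.0766]), array([ 0.    ,  0.    , -0.6758]))
```

Call:
{"op": "servo_tool", "data": {
  "series": [
    [[-0.5745,-0.5568,0],[0,0,0.3242]],
    [[-0.5745,-0.5568,0],[0,0,0.3242]],
    [[-0.5745,-0.5568,0],[0,0,0.3242]],
    [[-0.5745,-0.5568,0],[0,0,0.3242]],
    [[-0.5745,-0.5568,0],[0,0,0.3242]],
    [[-0.5745,-0.5568,0],[0,0,0.3242]],
    [[-0.5745,-0.5568,0],[0,0,0.3242]],
    [[-0.5745,-0.5568,0],[0,0,0.3242]]
  ],
  "fingers": -0.3
}}

```text
time: 2.77
ee_pos: [0.394, 0.2758, 0.2057]
ee_rot: [2.074, 2.359, 0.001]
force: [0.1, 0.7, -0.7]
finger_gap: 0.473
```

```bash
cat >> h.py <<'E'
T0=np.array([.6158,.043,.1154])
def down(yaw,sg=1):
    y=np.array([np.cos(yaw),np.sin(yaw),0])*sg; z=np.array([0,0,-1.]); return R.from_matrix(np.c_[np.cross(y,z),y,z])
E
python3 -c "
from h import *
print(move(w(T0,LOC['lid_handle'])+[0,0,.08],down(T0[2])),arm.sense()['q'].round(2))"
```

```text
(array([-0.3435,  0.0829,  0.0769]), array([ 0.0003, -0.0001,  0.0041])) [ 0.37 -0.16  1.98 -0.    1.33  0.25]
```

Call:
{"op": "servo_tool", "data": {
  "series": [
    [[-0.3435,0.0829,0.0769],[0,0,0.004]],
    [[-0.3435,0.0829,0.0769],[0,0,0.004]],
    [[-0.3435,0.0829,0.0769],[0,0,0.004]],
    [[-0.3435,0.0829,0.0769],[0,0,0.004]],
    [[-0.3435,0.0829,0.0769],[0,0,0.004]],
    [[-0.3435,0.0829,0.0769],[0,0,0.004]],
    [[-0.3435,0.0829,0.0769],[0,0,0.004]],
    [[-0.3435,0.0829,0.0769],[0,0,0.004]]
  ]
}}

```text
time: 3.43
ee_pos: [0.4893, 0.0247, 0.1473]
ee_rot: [2.095, 2.341, -0.001]
force: [-0.6, 0.3, 0.3]
finger_gap: 0.348
```

Run:
```python
from h import *
f=snap('wrist','w1'); print(arm.sense()['ee_pos'].round(4))
for t in ('lid_handle','lid_hinge','tray'):
  for k in nets.landmark_of('wrist',t): print(t,round(k['score'],2),k['uv'],onz(f,k['uv'],LOC[t][2]).round(4))
print(proj(f,w(T0,LOC['lid_handle'])))
p=arm.sense()['ee_pos'];print('axis at bar height',proj(f,[p[0],p[1],.068]))
```

```text
[0.4888 0.0266 0.1477]
lid_hinge 0.93 [582.8, 209.7] [0.7082 0.0502 0.068 ]
tray 0.77 [446.4, 189.6] [0.6184 0.043  0.    ]
[np.float64(322.29935658486795), np.float64(206.84285581420895)]
axis at bar height [np.float64(322.22844798163266), np.float64(205.83886362848833)]
```

View pics/w1.png

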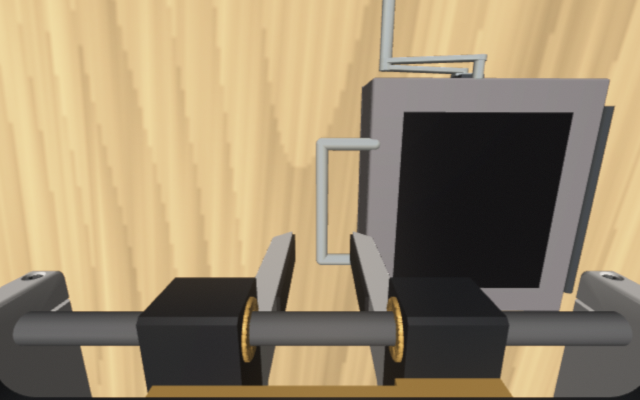

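The wrist view shows the handle bar at column 322, rows 140–262, midway between the fingers. The predicted point was (322,207), so it agrees well.

Call:
{"op": "servo_tool", "data": {
  "series": [
    [[0,0,0.05],[0,0,0]],
    [[0,0,0.1],[0,0,0]],
    [[0,0,0.13],[0,0,0]],
    [[0,0,0.13],[0,0,0]],
    [[0,0,0.13],[0,0,0]],
    [[0,0,0.13],[0,0,0]]
  ]
}}

```text
time: 4.13
ee_pos: [0.4899, 0.0298, 0.0527]
ee_rot: [2.084, 2.347, 0.004]
force: [0.9, -1.3, -0.5]
finger_gap: 0.352
```

Call:
{"op": "servo_tool", "data": {
  "series": [
    [[0,0,0],[0,0,0]],
    [[0,0,0],[0,0,0]],
    [[0,0,0],[0,0,0]],
    [[0,0,0],[0,0,0]],
    [[0,0,0],[0,0,0]],
    [[0,0,0],[0,0,0]]
  ],
  "fingers": -1
}}

```text
time: 4.63
ee_pos: [0.4883, 0.0296, 0.0535]
ee_rot: [-2.085, -2.349, 0.002]
force: [-9.3, -2.1, 10.0]
finger_gap: 0.1
```

Run:
```python
from h import *
s=arm.sense(); print(s['ee_pos'].round(4),s['force'].round(1),s['moment'].round(2),s['finger_gap']*94)
g=s['ee_pos']+[0,0,.019]; th=T0[2]; ex=np.array([np.cos(th),np.sin(th),0]); 
H=w(T0,LOC['lid_hinge']); print('r',(H-g)@ex, g[2])
Rt=R.from_rotvec(s['ee_rot']); r=.218
for a in np.r_[.05:1.11:.07]:
    d=(ex*(r-r*np.cos(a))+np.array([0,0,r*np.sin(a)])); print(round(a,2),(Rt.inv().apply(d)/.75).round(4).tolist())
```

```text
[0.4883 0.0296 0.0535] [-9.3 -2.1 10. ] [-0.29  1.83 -0.03] 9.374580527187852
r 0.21823238987964572 0.07249786673647284
0.05 [-0.0, 0.0003, -0.0145]
0.12 [-0.0, 0.0021, -0.0348]
0.19 [-0.0, 0.0052, -0.0549]
0.26 [-0.0001, 0.0097, -0.0747]
0.33 [-0.0001, 0.0156, -0.0942]
0.4 [-0.0001, 0.0228, -0.1132]
0.47 [-0.0002, 0.0314, -0.1317]
0.54 [-0.0002, 0.0412, -0.1495]
0.61 [-0.0002, 0.0523, -0.1666]
0.68 [-0.0003, 0.0645, -0.1828]
0.75 [-0.0003, 0.0778, -0.1982]
0.82 [-0.0004, 0.0922, -0.2126]
0.89 [-0.0005, 0.1075, -0.226]
0.96 [-0.0005, 0.1237, -0.2382]
1.03 [-0.0006, 0.1408, -0.2493]
1.1 [-0.0006, 0.1586, -0.2592]
```

Call:
{"op": "servo_tool", "data": {
  "series": [
    [[0,0.0003,-0.0145],[0,0,0]],
    [[0,0.0021,-0.0348],[0,0,0]],
    [[0,0.0052,-0.0549],[0,0,0]],
    [[0,0.0097,-0.0747],[0,0,0]],
    [[0,0.0156,-0.0942],[0,0,0]],
    [[0,0.0228,-0.1132],[0,0,0]],
    [[0,0.0314,-0.1317],[0,0,0]],
    [[0,0.0314,-0.1317],[0,0,0]]
  ]
}}

```text
time: 5.3
ee_pos: [0.5121, 0.0321, 0.1549]
ee_rot: [-2.086, -2.349, 0.003]
force: [-5.6, -1.9, 1.5]
finger_gap: 0.095
```

```bash
cat >> h.py <<'E'
EX=np.array([np.cos(T0[2]),np.sin(T0[2]),0]); H0=w(T0,LOC['lid_hinge'])
G=.0215 # bar behind tip
def lidst():
    s=arm.sense(); d=s['ee_pos']+[0,0,G]-H0; x=-d@EX; z=d[2]; a=np.arctan2(z,x); t=EX*np.sin(a)+np.array([0,0,np.cos(a)]); rd=-EX*np.cos(a)+np.array([0,0,np.sin(a)])
    print('angle',a.round(3),'r',np.hypot(x,z).round(4),'Ftan',(s['force']@t).round(1),'Frad',(s['force']@rd).round(1),'F',s['force'].round(1),'gap',s['finger_gap'].round(3),'t',s['time'].round(2)); return s,a
def lidrows(a1,step):
    s,a=lidst(); Rt=R.from_rotvec(s['ee_rot']); 
    p0=s['ee_pos']
    for b in np.arange(a+step,a1+1e-6,step):
        tgt=H0-EX*.218*np.cos(b)+np.array([0,0,.218*np.sin(b)-G]); print(round(b,3),(Rt.inv().apply(tgt-p0)/.75).round(4).tolist())
E
python3 -c "
from h import *
lidrows(1.06,.07)"
```

```text
Traceback (most recent call last):
  File "h.py", line 36, in lidrows
    s,a=lidst(); Rt=R.from_rotvec(s['ee_rot']);
        ~~~~~^^
  File "h.py", line 34, in lidst
    print('angle',a.round(3),'r',np.hypot(x,z).round(4),'Ftan',(s['force']@t).round(1),'Frad',(s['force']@rd).round(1),'F',s['force'].round(1),'gap',s['finger_gap'].round(3),'t',s['time'].round(2)); return s,a
                                                                                                                                                     ^^^^^^^^^^^^^^^^^^^^^
AttributeError: 'float' object has no attribute 'round'
```

```bash
sed -i "s/s\['finger_gap'\].round(3)/round(s['finger_gap'],3)/; s/s\['time'\].round(2)/round(s['time'],2)/" h.py
python3 -c "
from h import *
lidrows(1.06,.07)"
```

```text
angle 0.509 r 0.2225 Ftan -1.5 Frad 5.8 F [-5.6 -1.9  1.5] gap 0.095 t 5.3
0.579 [-0.0015, 0.0157, -0.0145]
0.649 [-0.0016, 0.0274, -0.0312]
0.719 [-0.0016, 0.0402, -0.047]
0.789 [-0.0017, 0.0541, -0.0618]
0.859 [-0.0017, 0.069, -0.0757]
0.929 [-0.0018, 0.0849, -0.0884]
0.999 [-0.0019, 0.1016, -0.1001]
```

Call:
{"op": "servo_tool", "data": {
  "series": [
    [[0,0.0117,-0.0145],[0,0,0]],
    [[0,0.0234,-0.0312],[0,0,0]],
    [[0,0.0362,-0.047],[0,0,0]],
    [[0,0.0501,-0.0618],[0,0,0]],
    [[0,0.065,-0.0757],[0,0,0]],
    [[0,0.0809,-0.0884],[0,0,0]],
    [[0,0.0976,-0.1001],[0,0,0]],
    [[0,0.0976,-0.1001],[0,0,0]]
  ]
}}

```text
time: 5.97
ee_pos: [0.5856, 0.0399, 0.2377]
ee_rot: [2.084, 2.348, -0.006]
force: [-18.2, -2.7, 27.3]
finger_gap: 0.094
```

```bash
sed -i "s/^G=.0215/H0=H0-.003*EX\nG=.0215/" h.py
python3 -c "
from h import *
lidrows(1.2,.02)"
```

```text
angle 1.02 r 0.2243 Ftan -1.4 Frad 32.9 F [-18.2  -2.7  27.3] gap 0.094 t 5.97
1.04 [-0.0005, 0.0094, 0.0041]
1.06 [-0.0005, 0.0144, 0.0013]
1.08 [-0.0006, 0.0195, -0.0015]
1.1 [-0.0006, 0.0247, -0.0042]
1.12 [-0.0006, 0.0299, -0.0068]
1.14 [-0.0007, 0.0351, -0.0093]
1.16 [-0.0007, 0.0404, -0.0117]
1.18 [-0.0007, 0.0458, -0.014]
```

```bash
sed -i "s/^H0=H0-.003\*EX//; s/^G=.0215/G=.0125/" h.py
python3 -c "
from h import *
lidrows(1.12,.02)"
```

```text
angle 0.987 r 0.2183 Ftan -0.4 Frad 32.9 F [-18.2  -2.7  27.3] gap 0.094 t 5.97
1.007 [-0.0005, 0.0051, -0.0028]
1.027 [-0.0006, 0.01, -0.0059]
1.047 [-0.0006, 0.015, -0.0088]
1.067 [-0.0006, 0.0201, -0.0117]
1.087 [-0.0006, 0.0252, -0.0145]
1.107 [-0.0007, 0.0304, -0.0171]
```

Call:
{"op": "servo_tool", "data": {
  "series": [
    [[0,0.005,-0.003],[0,0,0]],
    [[0,0.01,-0.006],[0,0,0]],
    [[0,0.015,-0.009],[0,0,0]],
    [[0,0.02,-0.0117],[0,0,0]],
    [[0,0.02,-0.0117],[0,0,0]]
  ]
}}

```text
time: 6.38
ee_pos: [0.6008, 0.0415, 0.2474]
ee_rot: [2.084, 2.348, -0.007]
force: [-4.9, -1.7, 6.7]
finger_gap: 0.1
```

```bash
python3 -c "
from h import *
lidrows(1.18,.015)"
```

```text
angle 1.07 r 0.2188 Ftan -1.2 Frad 8.3 F [-4.9 -1.7  6.7] gap 0.1 t 6.38
1.085 [-0.0003, 0.0043, -0.0012]
1.1 [-0.0003, 0.0082, -0.0032]
1.115 [-0.0003, 0.0121, -0.0051]
1.13 [-0.0003, 0.016, -0.007]
1.145 [-0.0004, 0.02, -0.0089]
1.16 [-0.0004, 0.024, -0.0106]
1.175 [-0.0004, 0.028, -0.0124]
```

Call:
{"op": "servo_tool", "data": {
  "series": [
    [[0,0.003,-0.0012],[0,0,0]],
    [[0,0.0065,-0.003],[0,0,0]],
    [[0,0.0065,-0.003],[0,0,0]]
  ]
}}

```text
time: 6.63
ee_pos: [0.606, 0.042, 0.2503]
ee_rot: [2.084, 2.347, -0.007]
force: [-4.1, -0.4, 5.6]
finger_gap: 0.098
```

```bash
python3 -c "
from h import *
lidrows(1.15,.023)"
```

```text
angle 1.097 r 0.2189 Ftan -1.1 Frad 6.8 F [-4.1 -0.4  5.6] gap 0.098 t 6.63
1.12 [-0.0002, 0.0065, -0.0019]
1.143 [-0.0003, 0.0126, -0.0048]
```

Call:
{"op": "servo_tool", "data": {
  "series": [
    [[0,0.003,-0.0014],[0,0,0]],
    [[0,0.006,-0.0028],[0,0,0]],
    [[0,0.006,-0.0028],[0,0,0]]
  ]
}}

```text
time: 6.88
ee_pos: [0.6109, 0.0425, 0.2526]
ee_rot: [2.083, 2.347, -0.006]
force: [-2.3, -1.0, 4.5]
finger_gap: 0.095
```

```bash
python3 -c "
from h import *
lidst()"
```

```text
angle 1.122 r 0.2188 Ftan -0.2 Frad 5.1 F [-2.3 -1.   4.5] gap 0.095 t 6.88
```

Call:
{"op": "servo_tool", "data": {
  "series": [
    [[0,0.003,-0.0013],[0,0,0]],
    [[0,0.006,-0.0026],[0,0,0]],
    [[0,0.006,-0.0026],[0,0,0]]
  ]
}}

```text
time: 7.13
ee_pos: [0.616, 0.043, 0.2548]
ee_rot: [2.083, 2.347, -0.005]
force: [-2.7, -0.7, 3.4]
finger_gap: 0.096
```

```bash
python3 -c "
from h import *
lidst()"
```

```text
angle 1.147 r 0.2186 Ftan -1.1 Frad 4.3 F [-2.7 -0.7  3.4] gap 0.096 t 7.13
```

Call:
{"op": "servo_tool", "data": {
  "series": [
    [[0,0.003,-0.0013],[0,0,0]],
    [[0,0.006,-0.0026],[0,0,0]],
    [[0,0.006,-0.0026],[0,0,0]]
  ]
}}

```text
time: 7.38
ee_pos: [0.621, 0.0436, 0.2569]
ee_rot: [2.083, 2.346, -0.004]
force: [-1.5, -1.2, 3.2]
finger_gap: 0.094
```

```bash
python3 -c "
from h import *
lidst()"
```

```text
angle 1.173 r 0.2185 Ftan -0.3 Frad 3.5 F [-1.5 -1.2  3.2] gap 0.094 t 7.38
```

Call:
{"op": "servo_tool", "data": {
  "series": [
    [[0,0.003,-0.0012],[0,0,0]],
    [[0,0.006,-0.0024],[0,0,0]],
    [[0,0.006,-0.0024],[0,0,0]]
  ]
}}

```text
time: 7.63
ee_pos: [0.6254, 0.0441, 0.2586]
ee_rot: [2.083, 2.347, -0.006]
force: [-4.1, -0.6, 3.9]
finger_gap: 0.092
```

```bash
python3 -c "
from h import *
lidst()"
```

```text
angle 1.194 r 0.2184 Ftan -2.4 Frad 5.2 F [-4.1 -0.6  3.9] gap 0.092 t 7.63
```

Call:
{"op": "servo_tool", "data": {
  "series": [
    [[0,0.0015,-0.0006],[0,0,0]],
    [[0,0.0035,-0.0013],[0,0,0]],
    [[0,0.0035,-0.0013],[0,0,0]]
  ]
}}

```text
time: 7.88
ee_pos: [0.6261, 0.0442, 0.2588]
ee_rot: [-2.085, -2.349, 0.013]
force: [-10.7, -3.4, 6.1]
finger_gap: 0.094
```

```bash
python3 -c "
from h import *
lidst()"
```

```text
angle 1.197 r 0.2184 Ftan -8.0 Frad 9.7 F [-10.7  -3.4   6.1] gap 0.094 t 7.88
```

Call:
{"op": "servo_tool", "data": {
  "series": [
    [[0,-0.002,0.0008],[0,0,0]],
    [[0,-0.004,0.0016],[0,0,0]],
    [[0,-0.004,0.0016],[0,0,0]],
    [[0,-0.004,0.0016],[0,0,0]]
  ]
}}

```text
time: 8.22
ee_pos: [0.6236, 0.0439, 0.2579]
ee_rot: [2.085, 2.349, -0.011]
force: [-1.1, -0.5, 2.9]
finger_gap: 0.094
```

```bash
python3 -c "
from h import *
lidst()
a=[snap(c,c+'2')['image'] for c in ('side','top')]
o=np.hstack([cv2.resize(x[80:280,220:420],(400,400),interpolation=2) for x in a]); cv2.imwrite('pics/c2.png',o[:,:,::-1])"
```

```text
angle 1.185 r 0.2184 Ftan 0.0 Frad 3.1 F [-1.1 -0.5  2.9] gap 0.094 t 8.22
```

View pics/c2.png

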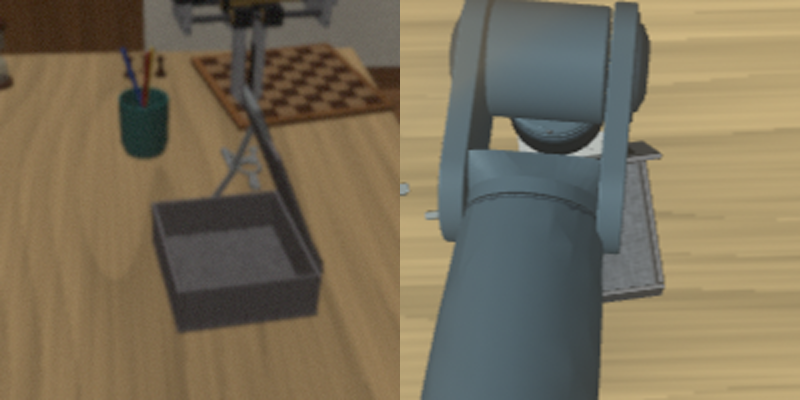

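The side view shows the lid up with the stay nearly straight. The picture can't settle whether it is locked, so I'll probe further down.

Call:
{"op": "servo_tool", "data": {
  "series": [
    [[0,-0.002,0.0008],[0,0,0]],
    [[0,-0.005,0.002],[0,0,0]],
    [[0,-0.005,0.002],[0,0,0]],
    [[0,-0.005,0.002],[0,0,0]]
  ]
}}

```text
time: 8.65
ee_pos: [0.6219, 0.0436, 0.2573]
ee_rot: [2.082, 2.346, -0.004]
force: [6.7, -0.2, 2.2]
finger_gap: 0.097
```

```bash
python3 -c "
from h import *
lidst()"
```

```text
angle 1.177 r 0.2185 Ftan 7.0 Frad -0.6 F [ 6.7 -0.2  2.2] gap 0.097 t 8.65
```

The lid resists being lowered by 7 N, so the stay is locked. I'll relax the tool and release.

Call:
{"op": "servo_tool", "data": {
  "series": [
    [[0,0.0025,-0.001],[0,0,0]],
    [[0,0.0025,-0.001],[0,0,0]]
  ]
}}

```text
time: 8.82
ee_pos: [0.6236, 0.0438, 0.2579]
ee_rot: [2.083, 2.346, -0.005]
force: [-0.8, -1.5, 4.3]
finger_gap: 0.096
```

Call:
{"op": "servo_tool", "data": {
  "series": [
    [[0,0,0],[0,0,0]],
    [[0,0,0],[0,0,0]],
    [[0,0,0],[0,0,0]],
    [[0,0,0],[0,0,0]],
    [[0,0,-0.04],[0,0,0]],
    [[0,0,-0.09],[0,0,0]],
    [[0,0,-0.12],[0,0,0]],
    [[0,0,-0.12],[0,0,0]]
  ],
  "fingers": -0.1
}}

```text
time: 9.48
ee_pos: [0.6255, 0.0443, 0.3547]
ee_rot: [2.077, 2.34, 0.005]
force: [0.0, -0.2, 1.6]
finger_gap: 0.454
```

Run:
```python
from h import *
s=arm.sense(); print(s['q'].round(2),s['force'].round(1),s['ee_pos'])
F={c:snap(c) for c in ('top','side')}
ms={}
for c in F:
  for t in ('lid_pin','lid_handle','stay_knob','stay_knee_axis'): 
    for k in nets.landmark_of(c,t)[:2]: print(c,t,round(k['score'],2),k['uv'])
  for x in nets.masks_of(c,'die_center'):
    uv=np.argwhere(x['mask']).mean(0)[::-1]; print(c,round(x['score'],2),x['mask'].sum(),uv,onz(F[c],uv,.015).round(4))
L=w(T0,(-.01,.112,.068)); # expected pin at 1.187
pin=lambda a:w(T0,(.09-.1*np.cos(a),.112,.068+.1*np.sin(a)))
hd=lambda a:w(T0,(.09-.218*np.cos(a),0,.068+.218*np.sin(a)))
for a in (1.19,.8): print(a,[proj(F[c],g(a)) for c in F for g in (pin,hd)])
d=np.array([.5095,-.327,.16])
for yaw in (0,T0[2]): print(move(d,down(np.pi/2+yaw)),move(d,down(np.pi/2+yaw,-1)))
```

```text
[-0.11  0.1   1.45 -0.    1.58 -0.23] [ 0.  -0.2  1.6] [0.62552942 0.04426663 0.35474766]
top 0.87 276 [491.79347826 231.23550725] [ 0.5148 -0.4174  0.015 ]
top 0.44 129 [455.3255814  234.24031008] [ 0.5097 -0.3259  0.015 ]
side lid_pin 0.6 [345.2, 141.3]
side lid_handle 0.97 [340.8, 125.9]
side stay_knob 0.68 [331.6, 158.5]
side stay_knob 0.51 [348.0, 144.4]
side stay_knee_axis 0.65 [339.4, 168.9]
side stay_knee_axis 0.63 [336.9, 219.0]
side 0.69 625 [310.4704 373.2064] [ 0.5126 -0.4122  0.015 ]
side 0.56 246 [304.70731707 333.20731707] [ 0.5082 -0.3278  0.015 ]
side 0.34 740 [357.43243243 162.36621622] [0.7202 0.3017 0.015 ]
1.19 [[np.float64(250.82321094462998), np.float64(166.6707056438035)], [np.float64(302.0653920337037), np.float64(165.04483053139398)], [np.float64(346.4089657745796), np.float64(143.3084185132943)], [np.float64(343.34505554402347), np.float64(125.39200079449364)]]
0.8 [[np.float64(253.87289835243917), np.float64(183.08877345766155)], [np.float64(307.5666786001069), np.float64(204.70020661251883)], [np.float64(334.4367416839293), np.float64(151.25003100942087)], [np.float64(313.1938864872074), np.float64(145.66172928742563)]]
(array([-0.4723, -0.2094,  0.2523]), array([-0.0012,  0.0013, -0.4622])) (array([-0.4723, -0.2094,  0.2523]), array([0.0013, 0.0013, 0.5378]))
(array([-0.4723, -0.2094,  0.2523]), array([-0.0013,  0.0012, -0.4989])) (array([-0.4723, -0.2094,  0.2523]), array([0.0012, 0.0013, 0.5011]))
```

Lid landmarks in the side view match 1.19 rad, so it is held by the stay. Next is the smaller die, at about (0.509,-0.327).

Call:
{"op": "servo_tool", "data": {
  "series": [
    [[-0.4723,-0.2094,0],[0,0,-0.4622]],
    [[-0.4723,-0.2094,0],[0,0,-0.4622]],
    [[-0.4723,-0.2094,0],[0,0,-0.4622]],
    [[-0.4723,-0.2094,0],[0,0,-0.4622]],
    [[-0.4723,-0.2094,0.05],[0,0,-0.4622]],
    [[-0.4723,-0.2094,0.1],[0,0,-0.4622]],
    [[-0.4723,-0.2094,0.15],[0,0,-0.4622]],
    [[-0.4723,-0.2094,0.2],[0,0,-0.4622]]
  ]
}}

```text
time: 10.75
ee_pos: [0.5359, -0.244, 0.2819]
ee_rot: [0.765, 3.04, -0.011]
force: [-0.9, -1.0, 0.2]
finger_gap: 0.45
```

```bash
python3 -c "
from h import *
print(move([.509,-.327,.16],down(np.pi/2)),arm.sense()['q'].round(2))"
```

```text
(array([-0.0195, -0.1136,  0.1633]), array([-0.0022,  0.0021, -0.157 ])) [-0.62  0.04  1.64 -0.    1.45 -1.69]
```

Call:
{"op": "servo_tool", "data": {
  "series": [
    [[-0.0195,-0.1136,0.16],[-0.002,0.002,-0.157]],
    [[-0.0195,-0.1136,0.16],[-0.002,0.002,-0.157]],
    [[-0.0195,-0.1136,0.16],[-0.002,0.002,-0.157]],
    [[-0.0195,-0.1136,0.16],[-0.002,0.002,-0.157]],
    [[-0.0195,-0.1136,0.16],[-0.002,0.002,-0.157]],
    [[-0.0195,-0.1136,0.16],[-0.002,0.002,-0.157]]
  ]
}}

```text
time: 11.25
ee_pos: [0.5084, -0.3269, 0.1616]
ee_rot: [-0.006, -3.14, -0.002]
force: [0.5, -0.4, -0.5]
finger_gap: 0.45
```

Run:
```python
from h import *
f=snap('wrist','w3'); s=arm.sense(); print(s['ee_pos'].round(4))
for k in nets.landmark_of('wrist','die_center'): print(round(k['score'],2),k['uv'],onz(f,k['uv'],.013).round(4))
for k in nets.masks_of('wrist','die_center'): print(round(k['score'],2),k['mask'].sum(),k['uv'],cv2.minAreaRect(np.argwhere(k['mask'])[:,::-1].astype(np.float32)))
```

```text
[ 0.5096 -0.327   0.1634]
0.86 [243.6, 200.6] [ 0.5166 -0.4095  0.013 ]
0.69 [323.7, 199.1] [ 0.5153 -0.3241  0.013 ]
0.97 643 [324.2, 197.0] ((323.0961608886719, 193.51922607421875), (24.71063232421875, 26.867910385131836), 11.309932708740234)
0.74 1682 [241.3, 199.3] ((238.0, 199.5), (41.0, 44.0), 90.0)
```

View pics/w3.png

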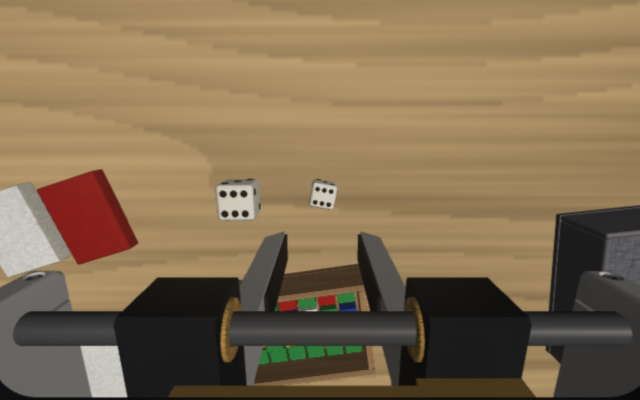

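The wrist view shows the smaller die at (323,194), turned about 11°, and the larger die at (238,199). The smaller one is in line with the jaws.

```bash
python3 -c "
from h import *
print(move([.513,-.325,.04],down(np.pi/2-.19)),move([.513,-.325,.004],down(np.pi/2-.19)))"
```

```text
(array([-0.0029,  0.003 ,  0.1665]), array([-0.0009,  0.0011,  0.0604])) (array([-0.0027,  0.0032,  0.2145]), array([-0.0009,  0.0011,  0.0604]))
```

Call:
{"op": "servo_tool", "data": {
  "series": [
    [[-0.003,0.003,0.05],[0,0,0.06]],
    [[-0.003,0.003,0.1],[0,0,0.06]],
    [[-0.003,0.003,0.15],[0,0,0.06]],
    [[-0.003,0.003,0.19],[0,0,0.06]],
    [[-0.003,0.003,0.208],[0,0,0.06]],
    [[-0.003,0.003,0.211],[0,0,0.06]],
    [[-0.003,0.003,0.211],[0,0,0.06]]
  ]
}}

```text
time: 11.98
ee_pos: [0.5142, -0.3253, 0.0078]
ee_rot: [0.295, 3.123, -0.006]
force: [0.1, -0.8, 0.8]
finger_gap: 0.45
```

Call:
{"op": "servo_tool", "data": {
  "series": [
    [[0,0,0],[0,0,0]],
    [[0,0,0],[0,0,0]],
    [[0,0,0],[0,0,0]],
    [[0,0,0],[0,0,0]],
    [[0,0,0],[0,0,0]],
    [[0,0,0],[0,0,0]]
  ],
  "fingers": -1
}}

```text
time: 12.48
ee_pos: [0.5157, -0.3265, 0.0103]
ee_rot: [0.295, 3.12, -0.009]
force: [0.3, 0.8, 7.3]
finger_gap: 0.274
```

```bash
python3 -c "
from h import *
p=w(T0,(-.05,-.02,0)); print(p,arm.sense()['q'].round(2),arm.sense()['finger_gap']*94)
for z in (.2,.03): print(move(p+[0,0,z],down(np.pi/2+T0[2])))"
```

```text
[0.56843544 0.01737582 0.        ] [-0.75  0.39  1.77  0.    0.97 -2.13] 25.76889073922564
(array([ 0.0148,  0.4623, -0.2554]), array([-0.002 ,  0.0024, -0.0968]))
(array([ 0.0167,  0.4634, -0.0288]), array([-0.002 ,  0.0024, -0.0968]))
```

Call:
{"op": "servo_tool", "data": {
  "series": [
    [[0,0,-0.05],[0,0,0]],
    [[0,0,-0.1],[0,0,-0.01]],
    [[0,0.03,-0.15],[0,0,-0.03]],
    [[0,0.08,-0.2],[0,0,-0.05]],
    [[0,0.135,-0.25],[0,0,-0.08]],
    [[0,0.19,-0.255],[0,0,-0.097]],
    [[0,0.24,-0.255],[0,0,-0.097]],
    [[0,0.29,-0.255],[0,0,-0.097]]
  ]
}}

```text
time: 13.15
ee_pos: [0.5535, -0.1247, 0.203]
ee_rot: [-0.18, 3.125, -0.015]
force: [-0.0, -0.1, -0.8]
finger_gap: 0.277
```

```bash
python3 -c "
from h import *
p=w(T0,(-.05,-.02,0)); print(arm.sense()['q'].round(2),arm.sense()['finger_gap']*94)
for z in (.2,.03): print(move(p+[0,0,z],down(np.pi/2+T0[2])))"
```

```text
[-0.42  0.05  1.78 -0.    1.3  -2.1 ] 25.997314171237207
(array([-0.0415,  0.1859,  0.0025]), array([-0.0032,  0.0035, -0.0001]))
(array([-0.039 ,  0.1882,  0.2292]), array([-0.0032,  0.0035, -0.0001]))
```

```bash
python3 -c "
from h import *
p=w(T0,(-.06,-.03,0)); 
for z in (.2,.1,.022): print(move(p+[0,0,z],down(np.pi/2+T0[2])))"
```

```text
(array([-0.0281,  0.1726,  0.0025]), array([-0.0032,  0.0035, -0.0001]))
(array([-0.0267,  0.1739,  0.1358]), array([-0.0032,  0.0035, -0.0001]))
(array([-0.0255,  0.1749,  0.2398]), array([-0.0032,  0.0035, -0.0001]))
```

Call:
{"op": "servo_tool", "data": {
  "series": [
    [[-0.01,0.05,0],[-0.003,0.003,0]],
    [[-0.02,0.1,0],[-0.003,0.003,0]],
    [[-0.028,0.15,0],[-0.003,0.003,0]],
    [[-0.028,0.173,0.003],[-0.003,0.003,0]],
    [[-0.028,0.173,0.05],[-0.003,0.003,0]],
    [[-0.027,0.173,0.09],[-0.003,0.003,0]],
    [[-0.027,0.174,0.11],[-0.003,0.003,0]],
    [[-0.027,0.174,0.11],[-0.003,0.003,0]]
  ]
}}

```text
time: 13.82
ee_pos: [0.5567, 0.0074, 0.1156]
ee_rot: [0.181, -3.131, -0.002]
force: [-0.9, -0.2, -0.2]
finger_gap: 0.276
```

```bash
python3 -c "
from h import *
p=w(T0,(-.06,-.03,0)); print(arm.sense()['force'].round(1),arm.sense()['finger_gap'],snap('side','s4')['fx'])
for z in (.1,.022): print(move(p+[0,0,z],down(np.pi/2+T0[2])))"
```

```text
[-0.9 -0.2 -0.2] 0.2758367925321764 417.4346169845213
(array([-0.0017, -0.001 ,  0.0241]), array([ 0.0002, -0.0005, -0.0001]))
(array([-0.0019, -0.0011,  0.1281]), array([ 0.0002, -0.0005, -0.0001]))
```

View pics/s4.png

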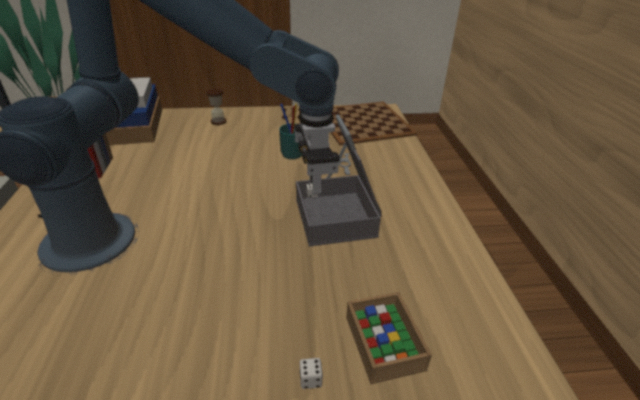

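The die is held over the front of the tray, but the wrist bulge at (317,85) would come close to the handle at (340,120) on the way down. I'll tilt the wrist 15° towards the robot.

```bash
python3 -c "
from h import *
p=w(T0,(-.05,-.03,0)); D=down(np.pi/2+T0[2])*R.from_rotvec([0,-.26,0])
print(D.as_matrix().round(2)[:,2])
for z in (.1,.025): print(move(p+[0,0,z],D))"
```

```text
[ 0.26  0.03 -0.97]
(array([-0.015, -0.001,  0.024]), array([ 0.0001, -0.0833, -0.0001]))
(array([-0.0152, -0.0011,  0.124 ]), array([ 0.0001, -0.0833, -0.0001]))
```

Call:
{"op": "servo_tool", "data": {
  "series": [
    [[-0.005,-0.001,0.008],[0,-0.035,0]],
    [[-0.01,-0.001,0.016],[0,-0.07,0]],
    [[-0.015,-0.001,0.024],[0,-0.083,0]],
    [[-0.015,-0.001,0.05],[0,-0.083,0]],
    [[-0.015,-0.001,0.085],[0,-0.083,0]],
    [[-0.015,-0.001,0.112],[0,-0.083,0]],
    [[-0.015,-0.001,0.124],[0,-0.083,0]],
    [[-0.015,-0.001,0.124],[0,-0.083,0]]
  ]
}}

```text
time: 14.53
ee_pos: [0.5691, 0.0074, 0.0245]
ee_rot: [-0.165, 2.88, 0.023]
force: [-0.6, -0.4, -0.7]
finger_gap: 0.273
```

Call:
{"op": "servo_tool", "data": {
  "series": [
    [[0,0,0],[0,0,0]],
    [[0,0,0],[0,0,0]],
    [[0,0,0],[0,0,0]],
    [[0,0,0],[0,0,0]]
  ],
  "fingers": -0.15
}}

```text
time: 14.87
ee_pos: [0.5702, 0.0071, 0.0261]
ee_rot: [-0.165, 2.877, 0.022]
force: [0.6, 0.3, 0.3]
finger_gap: 0.423
```

Call:
{"op": "servo_tool", "data": {
  "series": [
    [[0,0,-0.04],[0,0,0]],
    [[0,0,-0.09],[0,0,0]],
    [[0,0,-0.14],[0,0,0]],
    [[0,0,-0.19],[0,0,0]],
    [[0,0,-0.24],[0,0,0]],
    [[0,0,-0.25],[0,0,0]]
  ]
}}

```text
time: 15.37
ee_pos: [0.525, 0.0008, 0.2156]
ee_rot: [-0.166, 2.865, 0.016]
force: [1.0, -0.6, 0.8]
finger_gap: 0.424
```

Run:
```python
from h import *
s=arm.sense(); print(s['ee_pos'],s['q'].round(2))
F={c:snap(c,c+'5') for c in ('top','side','wrist')}
D=w(T0,(-.05,-.03,.0205)); print('die exp',[proj(F[c],D) for c in F])
for c in F:
  for k in nets.landmark_of(c,'die_center')[:4]: print(c,round(k['score'],2),np.round(k['uv'],1),onz(F[c],k['uv'],.0205).round(3))
a=1.187;P=w(T0,(.0267,.155,.0964))
print('knob exp',[proj(F[c],P) for c in F])
for c in ('top','side'):
  for t in ('stay_knob','lid_handle'):
   for k in nets.landmark_of(c,t)[:3]: print(c,t,round(k['score'],2),np.round(k['uv'],1))
a=np.hstack([cv2.resize(F['side']['image'][100:260,260:420],(400,400),interpolation=2),cv2.resize(F['top']['image'][120:280,220:380],(400,400),interpolation=2)])
cv2.imwrite('pics/c5.png',a[:,:,::-1])
print(move(w(T0,(-.06,.158,.25)),down(T0[2])))
```

```text
[0.52496621 0.00076562 0.21556899] [-0.27 -0.25  2.05  0.11  1.09 -1.99]
die exp [[np.float64(320.5863865656272), np.float64(213.70506334627078)], [np.float64(319.48206582585317), np.float64(220.84717307548874)], [np.float64(322.47629493493497), np.float64(179.19858702655725)]]
top 0.88 [491.3 230.4] [ 0.516 -0.414  0.02 ]
top 0.73 [258.8 183.3] [0.652 0.161 0.02 ]
side 0.68 [307.7 372.1] [ 0.508 -0.413  0.02 ]
side 0.41 [316.3 219.1] [0.562 0.015 0.02 ]
wrist 0.88 [324.2 181. ] [0.572 0.01  0.021]
knob exp [[np.float64(237.90681709100494), np.float64(187.35987347619294)], [np.float64(332.43857934776713), np.float64(157.12584996707508)], [np.float64(488.87070775588865), np.float64(271.1682999335922)]]
top stay_knob 0.47 [237.4 186.9]
top lid_handle 0.97 [300.5 165.3]
side stay_knob 0.73 [333.8 156.7]
side lid_handle 0.68 [341.4 126.1]
side lid_handle 0.28 [295.6 157.5]
(array([-0.0639,  0.251 , -0.0439]), array([0.0646, 0.0641, 0.4968]))
```

View pics/c5.png

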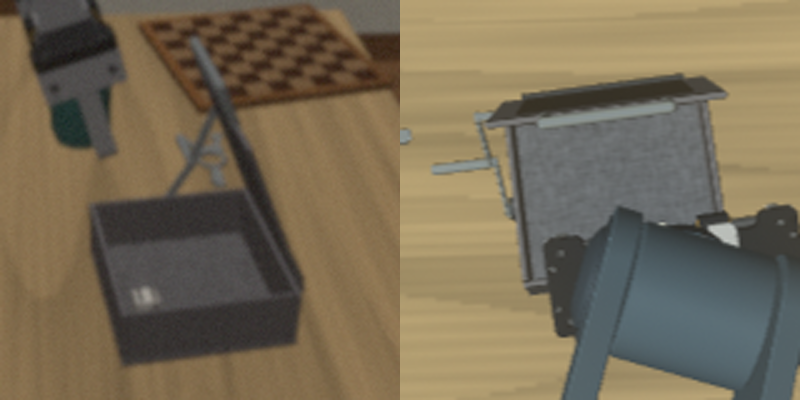

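The crop shows the die lying in the tray (left panel, about (145,296)) and the lid up on its stay. The knob expected from geometry agrees with the network within about 1 px in both views.

Call:
{"op": "servo_tool", "data": {
  "series": [
    [[0.02,0.02,-0.044],[0.065,0.064,0.497]],
    [[0,0.06,-0.044],[0.065,0.064,0.497]],
    [[-0.02,0.11,-0.044],[0.065,0.064,0.497]],
    [[-0.04,0.16,-0.044],[0.065,0.064,0.497]],
    [[-0.06,0.2,-0.044],[0.065,0.064,0.497]],
    [[-0.064,0.25,-0.044],[0.065,0.064,0.497]],
    [[-0.064,0.25,-0.044],[0.065,0.064,0.497]],
    [[-0.064,0.25,-0.044],[0.065,0.064,0.497]]
  ],
  "fingers": -0.36
}}

```text
time: 16.53
ee_pos: [0.5379, 0.1962, 0.2495]
ee_rot: [1.127, 2.802, 0.013]
force: [-0.3, -0.5, 0.4]
finger_gap: 0.322
```

```bash
python3 -c "
from h import *
print(arm.sense()['q'].round(2));print(move(w(T0,(.024,.158,.2)),down(T0[2])))"
```

```text
[ 0.18 -0.03  1.78 -0.06  1.29 -0.61]
(array([-0.0664,  0.0796,  0.0781]), array([0.0283, 0.0276, 0.2194]))
```

Call:
{"op": "servo_tool", "data": {
  "series": [
    [[0,0,0],[0.028,0.0276,0.2194]],
    [[0,0,0],[0.028,0.0276,0.2194]],
    [[-0.01,0.01,0],[0.028,0.0276,0.2194]],
    [[-0.03,0.03,0.02],[0.028,0.0276,0.2194]],
    [[-0.05,0.06,0.04],[0.028,0.0276,0.2194]],
    [[-0.0664,0.0796,0.06],[0.028,0.0276,0.2194]],
    [[-0.0664,0.0796,0.078],[0.028,0.0276,0.2194]],
    [[-0.0664,0.0796,0.078],[0.028,0.0276,0.2194]]
  ]
}}

```text
time: 17.2
ee_pos: [0.6199, 0.2021, 0.1951]
ee_rot: [-2.086, -2.343, 0.008]
force: [-0.3, 0.5, -0.2]
finger_gap: 0.322
```

```bash
python3 -c "
from h import *
f=snap('wrist','w6'); s=arm.sense(); print(s['ee_pos'],s['force'].round(1)); P=w(T0,(.0267,.158,.0964)); print('exp',proj(f,P),proj(f,w(T0,(.0267,.169,.0964))),proj(f,w(T0,(.0267,.12,.0964))))
p=s['ee_pos']; print('axis',proj(f,[p[0],p[1],.0964]))
print([(k['score'],k['uv']) for k in nets.landmark_of('wrist','stay_knob')])
print(move(w(T0,(.0257,.158,.0964-.016)),down(T0[2])))"
```

```text
[0.61980044 0.20246764 0.19697158] [ 0.   0.7 -0.3]
exp [np.float64(327.99476029903724), np.float64(204.68592625072085)] [np.float64(328.0671568392523), np.float64(192.84717721559798)] [np.float64(327.75507258772427), np.float64(243.8812061992976)]
axis [np.float64(323.1824352905802), np.float64(204.72886953339523)]
[(0.94, [329.5, 203.0])]
(array([-0.0003,  0.0042,  0.1579]), array([-0.0006, -0.    ,  0.0004]))
```

View pics/w6.png

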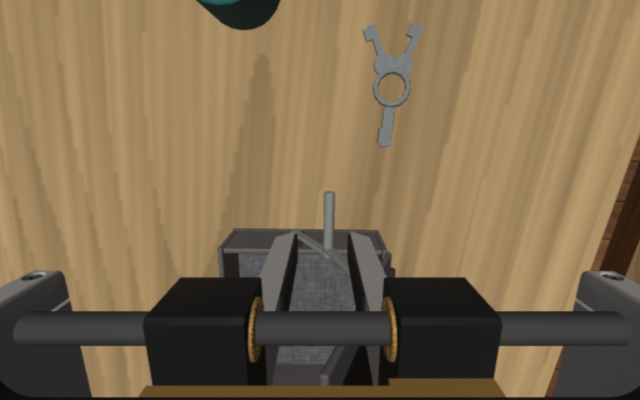

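The knob bar is at column 329, rows 192–248, within 1 px of the prediction. I'll descend with the jaws centred about 1.5 mm in front of it, so that the rear pad touches first.

Call:
{"op": "servo_tool", "data": {
  "series": [
    [[0,0.004,0.04],[0,0,0]],
    [[0,0.0045,0.08],[0,0,0]],
    [[0,0.0045,0.12],[0,0,0]],
    [[0,0.0045,0.15],[0,0,0]],
    [[0,0.0045,0.158],[0,0,0]],
    [[0,0.0045,0.158],[0,0,0]],
    [[0,0.0045,0.158],[0,0,0]]
  ]
}}

```text
time: 17.88
ee_pos: [0.624, 0.2035, 0.0823]
ee_rot: [2.087, 2.348, 0.001]
force: [-0.4, -0.3, 0.9]
finger_gap: 0.318
```

```bash
cat >> h.py <<'E'
def loc(p): return R.from_euler('z',-T0[2]).apply(np.array(p)-[T0[0],T0[1],0])
def kst():
    s=arm.sense(); print('tray-frame tip',loc(s['ee_pos']).round(4),'F',R.from_euler('z',-T0[2]).apply(s['force']).round(1),'gap',round(s['finger_gap']*94,1),'t',round(s['time'],2)); return s
E
python3 -c "
from h import *
kst()"
```

```text
tray-frame tip [0.0266 0.1585 0.0823] F [-0.4 -0.2  0.9] gap 29.9 t 17.88
```

Call:
{"op": "servo_tool", "data": {
  "series": [
    [[0,-0.0007,0],[0,0,0]],
    [[0,-0.0007,0],[0,0,0]],
    [[0,-0.0007,0],[0,0,0]],
    [[0,-0.0007,0],[0,0,0]],
    [[0,-0.0007,0],[0,0,0]]
  ],
  "fingers": -1
}}

```text
time: 18.3
ee_pos: [0.6248, 0.2037, 0.0839]
ee_rot: [2.086, 2.346, 0.005]
force: [0.9, 0.7, 4.0]
finger_gap: 0.096
```

```bash
python3 -c "
from h import *
s=kst()
p=loc(s['ee_pos']);G=.0964-p[2]+.0; 
zp=.0376; c=np.array([-.01,zp]); k=p[[0,2]]+[0,G]; d=k-c; print('r',np.hypot(*d),np.degrees(np.arctan2(d[1],d[0])))"
```

```text
tray-frame tip [0.0274 0.1586 0.0839] F [1.  0.6 4. ] gap 9.0 t 18.3
r 0.06968726141559627 57.54035856122488
```

```bash
cat >> h.py <<'E'
C=np.array([-.01,.0251])
def krows(steps,r=.0693):
    s=kst(); p=loc(s['ee_pos']); d=p[[0,2]]-C; a=np.arctan2(d[1],d[0]); F=R.from_euler('z',-T0[2]).apply(s['force'])
    print('phi',np.degrees(a).round(1),'r',np.hypot(*d).round(4),'Frad',(F[0]*np.cos(a)+F[2]*np.sin(a)).round(1),'Ftan',(-F[0]*np.sin(a)+F[2]*np.cos(a)).round(1))
    Rt=R.from_rotvec(s['ee_rot'])
    for k in np.cumsum(np.radians(steps)):
        q=C+r*np.array([np.cos(a+k),np.sin(a+k)]); t=w(T0,(q[0],p[1],q[1])); print([(Rt.inv().apply(t-s['ee_pos'])/.75).round(4).tolist(),[0,0,0]],end=',')
    print()
E
python3 -c "
from h import *
krows([1.5]*8)"
```

```text
tray-frame tip [0.0274 0.1586 0.0839] F [1.  0.6 4. ] gap 9.0 t 18.3
phi 57.6 r 0.0697 Frad 3.9 Ftan 1.3
[[0.0, -0.0024, -0.0008], [0, 0, 0]],[[0.0, -0.0044, -0.002], [0, 0, 0]],[[0.0, -0.0066, -0.0032], [0, 0, 0]],[[0.0, -0.0087, -0.0043], [0, 0, 0]],[[0.0, -0.0109, -0.0054], [0, 0, 0]],[[0.0, -0.0131, -0.0064], [0, 0, 0]],[[0.0, -0.0153, -0.0073], [0, 0, 0]],[[0.0, -0.0176, -0.0082], [0, 0, 0]],
```

Call:
{"op": "servo_tool", "data": {
  "series": [
    [[0,-0.0022,-0.001],[0,0,0]],
    [[0,-0.0044,-0.0022],[0,0,0]],
    [[0,-0.0066,-0.0034],[0,0,0]],
    [[0,-0.0087,-0.0045],[0,0,0]]
  ]
}}

```text
time: 18.63
ee_pos: [0.6187, 0.203, 0.0876]
ee_rot: [2.085, 2.345, 0.007]
force: [3.9, 0.9, 0.1]
finger_gap: 0.095
```

```bash
python3 -c "
from h import *
krows([2]*8)"
```

```text
tray-frame tip [0.0213 0.1586 0.0876] F [4.  0.4 0.1] gap 8.9 t 18.63
phi 63.4 r 0.0699 Frad 1.9 Ftan -3.5
[[0.0, -0.0033, -0.0007], [0, 0, 0]],[[0.0, -0.0062, -0.002], [0, 0, 0]],[[0.0, -0.0092, -0.0032], [0, 0, 0]],[[0.0, -0.0122, -0.0043], [0, 0, 0]],[[0.0, -0.0153, -0.0053], [0, 0, 0]],[[0.0, -0.0184, -0.0062], [0, 0, 0]],[[0.0, -0.0215, -0.007], [0, 0, 0]],[[0.0001, -0.0247, -0.0076], [0, 0, 0]],
```

Forces are small, so I'll carry on.

Call:
{"op": "servo_tool", "data": {
  "series": [
    [[0,-0.003,-0.0012],[0,0,0]],
    [[0,-0.006,-0.0024],[0,0,0]],
    [[0,-0.0091,-0.0036],[0,0,0]],
    [[0,-0.0121,-0.0047],[0,0,0]],
    [[0,-0.0153,-0.0057],[0,0,0]],
    [[0,-0.0184,-0.0066],[0,0,0]],
    [[0,-0.0215,-0.0074],[0,0,0]],
    [[0,-0.0247,-0.008],[0,0,0]]
  ]
}}

```text
time: 19.3
ee_pos: [0.6008, 0.2011, 0.0945]
ee_rot: [2.085, 2.344, 0.01]
force: [3.3, 1.4, 6.4]
finger_gap: 0.101
```

```bash
python3 -c "
from h import *
krows([2.2]*8)"
```

```text
tray-frame tip [0.0033 0.1588 0.0945] F [3.4 1.  6.4] gap 9.5 t 19.3
phi 79.2 r 0.0707 Frad 6.9 Ftan -2.2
[[0.0, -0.0039, 0.0012], [0, 0, 0]],[[0.0, -0.0074, 0.0007], [0, 0, 0]],[[0.0, -0.0109, 0.0003], [0, 0, 0]],[[0.0, -0.0144, 0.0001], [0, 0, 0]],[[0.0, -0.018, 0.0], [0, 0, 0]],[[0.0, -0.0215, 0.0001], [0, 0, 0]],[[0.0, -0.0251, 0.0003], [0, 0, 0]],[[0.0001, -0.0286, 0.0006], [0, 0, 0]],
```

Call:
{"op": "servo_tool", "data": {
  "series": [
    [[0,-0.0036,-0.0007],[0,0,0]],
    [[0,-0.0072,-0.0013],[0,0,0]],
    [[0,-0.0108,-0.0017],[0,0,0]],
    [[0,-0.0144,-0.0019],[0,0,0]],
    [[0,-0.018,-0.002],[0,0,0]],
    [[0,-0.0215,-0.0019],[0,0,0]],
    [[0,-0.0251,-0.0017],[0,0,0]],
    [[0,-0.0286,-0.0014],[0,0,0]]
  ]
}}

```text
time: 19.97
ee_pos: [0.5786, 0.1987, 0.0952]
ee_rot: [2.085, 2.345, 0.009]
force: [0.8, 1.0, 1.3]
finger_gap: 0.094
```

```bash
sed -i 's/^C=.*/C=np.array([-.01,.0266])/' h.py; python3 -c "
from h import *
krows([2.4]*8)"
```

```text
tray-frame tip [-0.019   0.1589  0.0952] F [0.9 0.9 1.3] gap 8.8 t 19.97
phi 97.5 r 0.0691 Frad 1.2 Ftan -1.1
[[0.0, -0.0039, 0.0004], [0, 0, 0]],[[0.0, -0.0077, 0.0011], [0, 0, 0]],[[0.0, -0.0114, 0.002], [0, 0, 0]],[[0.0, -0.0152, 0.003], [0, 0, 0]],[[0.0, -0.0188, 0.0042], [0, 0, 0]],[[0.0, -0.0225, 0.0055], [0, 0, 0]],[[0.0, -0.026, 0.007], [0, 0, 0]],[[0.0, -0.0295, 0.0087], [0, 0, 0]],
```

Call:
{"op": "servo_tool", "data": {
  "series": [
    [[0,-0.0039,0.0005],[0,0,0]],
    [[0,-0.0077,0.0011],[0,0,0]],
    [[0,-0.0114,0.002],[0,0,0]],
    [[0,-0.0152,0.003],[0,0,0]],
    [[0,-0.0188,0.0042],[0,0,0]],
    [[0,-0.0225,0.0055],[0,0,0]],
    [[0,-0.026,0.007],[0,0,0]],
    [[0,-0.0295,0.0087],[0,0,0]]
  ]
}}

```text
time: 20.63
ee_pos: [0.5561, 0.1962, 0.0881]
ee_rot: [2.086, 2.346, 0.008]
force: [1.2, 3.1, -1.8]
finger_gap: 0.096
```

```bash
python3 -c "
from h import *
krows([2.4]*8)"
```

```text
tray-frame tip [-0.0416  0.159   0.0881] F [ 1.5  2.9 -1.8] gap 9.1 t 20.63
phi 117.2 r 0.0692 Frad -2.3 Ftan -0.5
[[0.0, -0.0035, 0.0016], [0, 0, 0]],[[0.0, -0.0068, 0.0036], [0, 0, 0]],[[0.0, -0.0101, 0.0057], [0, 0, 0]],[[0.0, -0.0132, 0.0079], [0, 0, 0]],[[0.0, -0.0163, 0.0103], [0, 0, 0]],[[0.0, -0.0193, 0.0128], [0, 0, 0]],[[0.0, -0.0221, 0.0154], [0, 0, 0]],[[0.0, -0.0249, 0.0181], [0, 0, 0]],
```

Call:
{"op": "servo_tool", "data": {
  "series": [
    [[0,-0.0035,0.0018],[0,0,0]],
    [[0,-0.0068,0.0037],[0,0,0]],
    [[0,-0.0101,0.0057],[0,0,0]],
    [[0,-0.0132,0.0079],[0,0,0]],
    [[0,-0.0163,0.0103],[0,0,0]],
    [[0,-0.0193,0.0128],[0,0,0]],
    [[0,-0.0221,0.0154],[0,0,0]],
    [[0,-0.0249,0.0181],[0,0,0]]
  ]
}}

```text
time: 21.3
ee_pos: [0.5373, 0.1941, 0.0741]
ee_rot: [2.086, 2.346, 0.008]
force: [-0.7, 3.5, -1.2]
finger_gap: 0.097
```

```bash
python3 -c "
from h import *
krows([2.2]*8)"
```

```text
tray-frame tip [-0.0606  0.1591  0.0741] F [-0.3  3.6 -1.2] gap 9.2 t 21.3
phi 136.8 r 0.0693 Frad -0.6 Ftan 1.1
[[-0.0, -0.0024, 0.0027], [0, 0, 0]],[[-0.0, -0.0046, 0.0054], [0, 0, 0]],[[-0.0, -0.0068, 0.0082], [0, 0, 0]],[[-0.0, -0.0089, 0.011], [0, 0, 0]],[[-0.0, -0.0109, 0.014], [0, 0, 0]],[[-0.0, -0.0127, 0.017], [0, 0, 0]],[[-0.0, -0.0144, 0.0201], [0, 0, 0]],[[-0.0, -0.0161, 0.0233], [0, 0, 0]],
```

Call:
{"op": "servo_tool", "data": {
  "series": [
    [[0,-0.0024,0.0027],[0,0,0]],
    [[0,-0.0046,0.0054],[0,0,0]],
    [[0,-0.0068,0.0082],[0,0,0]],
    [[0,-0.0089,0.011],[0,0,0]],
    [[0,-0.0109,0.014],[0,0,0]],
    [[0,-0.0127,0.017],[0,0,0]],
    [[0,-0.0144,0.0201],[0,0,0]],
    [[0,-0.0161,0.0233],[0,0,0]]
  ]
}}

```text
time: 21.97
ee_pos: [0.5252, 0.1927, 0.0561]
ee_rot: [2.086, 2.346, 0.008]
force: [0.2, 3.8, -1.9]
finger_gap: 0.096
```

```bash
python3 -c "
from h import *
krows([1.7]*8)"
```

```text
tray-frame tip [-0.0727  0.1592  0.0561] F [ 0.6  3.8 -1.9] gap 9.0 t 21.97
phi 154.8 r 0.0694 Frad -1.3 Ftan 1.5
[[-0.0, -0.0011, 0.0025], [0, 0, 0]],[[-0.0, -0.0021, 0.005], [0, 0, 0]],[[-0.0, -0.0031, 0.0076], [0, 0, 0]],[[-0.0, -0.0041, 0.0102], [0, 0, 0]],[[-0.0, -0.0049, 0.0128], [0, 0, 0]],[[-0.0, -0.0057, 0.0154], [0, 0, 0]],[[-0.0, -0.0063, 0.0181], [0, 0, 0]],[[-0.0, -0.007, 0.0208], [0, 0, 0]],
```

Call:
{"op": "servo_tool", "data": {
  "series": [
    [[0,-0.0011,0.0025],[0,0,0]],
    [[0,-0.0021,0.005],[0,0,0]],
    [[0,-0.0031,0.0076],[0,0,0]],
    [[0,-0.004,0.01],[0,0,0]],
    [[0,-0.0047,0.0122],[0,0,0]],
    [[0,-0.0053,0.0142],[0,0,0]],
    [[0,-0.0053,0.0142],[0,0,0]]
  ]
}}

```text
time: 22.55
ee_pos: [0.5214, 0.1923, 0.0454]
ee_rot: [2.086, 2.346, 0.008]
force: [0.1, 3.2, -3.1]
finger_gap: 0.094
```

```bash
python3 -c "
from h import *
krows([1]*6)"
```

```text
tray-frame tip [-0.0766  0.1592  0.0454] F [ 0.4  3.2 -3.1] gap 8.9 t 22.55
phi 164.2 r 0.0692 Frad -1.3 Ftan 2.9
[[-0.0, -0.0005, 0.0015], [0, 0, 0]],[[-0.0, -0.0009, 0.0031], [0, 0, 0]],[[-0.0, -0.0013, 0.0047], [0, 0, 0]],[[-0.0, -0.0017, 0.0062], [0, 0, 0]],[[-0.0, -0.002, 0.0078], [0, 0, 0]],[[-0.0, -0.0023, 0.0094], [0, 0, 0]],
```

Call:
{"op": "servo_tool", "data": {
  "series": [
    [[0,-0.0005,0.0015],[0,0,0]],
    [[0,-0.0009,0.0031],[0,0,0]],
    [[0,-0.0013,0.0047],[0,0,0]],
    [[0,-0.0013,0.0047],[0,0,0]],
    [[0,-0.0013,0.0047],[0,0,0]]
  ]
}}

```text
time: 22.97
ee_pos: [0.5215, 0.1926, 0.0441]
ee_rot: [2.086, 2.346, 0.01]
force: [-4.1, 3.9, 9.7]
finger_gap: 0.095
```

```bash
python3 -c "
from h import *
krows([1]*5)"
```

```text
tray-frame tip [-0.0764  0.1594  0.0441] F [-3.6  4.4  9.7] gap 8.9 t 22.97
phi 165.3 r 0.0687 Frad 6.0 Ftan -8.5
[[-0.0, -0.0012, 0.0013], [0, 0, 0]],[[-0.0, -0.0016, 0.0029], [0, 0, 0]],[[-0.0, -0.0019, 0.0045], [0, 0, 0]],[[-0.0, -0.0023, 0.0061], [0, 0, 0]],[[-0.0, -0.0026, 0.0077], [0, 0, 0]],
```

A resisting force of 8.5 N shows the lid is shut. I'll relax the tool, check the handle position, then open.

Call:
{"op": "servo_tool", "data": {
  "series": [
    [[0,0,0],[0,0,0]],
    [[0,0,0],[0,0,0]]
  ]
}}

```text
time: 23.13
ee_pos: [0.5215, 0.1925, 0.0447]
ee_rot: [2.085, 2.346, 0.01]
force: [-2.1, 3.3, 2.7]
finger_gap: 0.103
```

Run:
```python
from h import *
kst()
for c in ('top','side'):
    f=snap(c); print(c,[(round(k['score'],2),np.round(k['uv'],1)) for k in nets.landmark_of(c,'lid_handle')],[np.round(proj(f,w(T0,(.09-.218*np.cos(a),0,.068+.218*np.sin(a)))),1) for a in (0,.04,.08)])
```

```text
tray-frame tip [-0.0765  0.1594  0.0447] F [-1.7  3.5  2.7] gap 9.7 t 23.13
top [(0.58, array([312.4, 242.9]))] [array([312.9, 244.5]), array([312.8, 244.1]), array([312.8, 243.5])]
side [(0.69, array([287.5, 204.6]))] [array([287.2, 202.6]), array([287.2, 199.8]), array([287.3, 197. ])]
```

Call:
{"op": "servo_tool", "data": {
  "series": [
    [[0,0,0],[0,0,0]],
    [[0,0,0],[0,0,0]],
    [[0,0,0],[0,0,0]],
    [[0,0,0],[0,0,0]],
    [[0,0,-0.03],[0,0,0]],
    [[0,0,-0.08],[0,0,0]],
    [[0,0,-0.13],[0,0,0]],
    [[0,0,-0.18],[0,0,0]]
  ],
  "fingers": -0.3
}}

```text
time: 24.0
ee_pos: [0.5202, 0.1918, 0.1805]
ee_rot: [2.086, 2.346, 0.008]
force: [0.3, -0.5, -0.1]
finger_gap: 0.35
```

Call:
{"op": "servo_tool", "data": {
  "series": [
    [[0,0,-0.08],[0,0,0]],
    [[0,0,-0.08],[0,0,0]],
    [[0,0,-0.08],[0,0,0]],
    [[0,0,-0.08],[0,0,0]]
  ]
}}

```text
time: 24.33
ee_pos: [0.5205, 0.1916, 0.2414]
ee_rot: [2.085, 2.344, 0.011]
force: [-0.4, -1.1, -0.9]
finger_gap: 0.348
```

Run:
```python
from h import *
kst(); I=[]
for c in ('top','side'):
    f=snap(c); I.append(f['image'])
    for t in ('lid_handle','mug','cube_box','keys'): print(c,t,[(round(k['score'],2),np.round(k['uv'],1)) for k in nets.landmark_of(c,t)[:2]])
cv2.imwrite('pics/end.png',np.hstack([cv2.resize(x[130:280,150:520] if i==0 else x[120:280,200:440],(400,300)) for i,x in enumerate(I)])[:,:,::-1])
```

```text
tray-frame tip [-0.0776  0.1586  0.2414] F [-0.5 -1.  -0.9] gap 32.7 t 24.33
top lid_handle [(0.69, array([313.5, 245.3]))]
top mug [(0.73, array([168.1, 236.8]))]
top cube_box [(0.65, array([462.5, 178.2]))]
top keys []
side lid_handle [(0.74, array([283.2, 204.4])), (0.18, array([323.7, 175.7]))]
side mug [(0.93, array([294.4, 153.2])), (0.74, array([367.6, 194. ]))]
side cube_box [(0.64, array([384.7, 340.4]))]
side keys [(0.46, array([346.9, 163.9]))]
```

View pics/end.png

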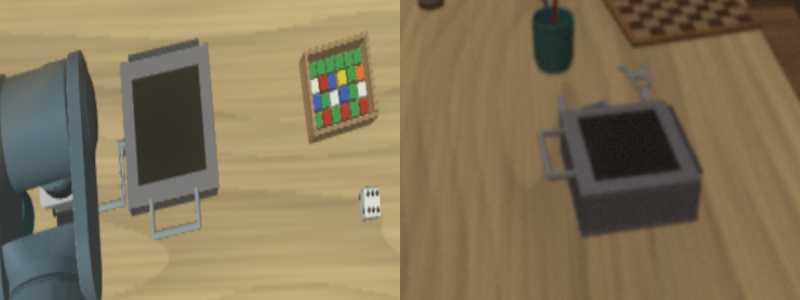

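The final pictures show the lid flat and shut, the stay folded, the larger die still on the shelf, and the mug, box and keys in place. I'm handing the job in.

```bash
python3 -c "
from h import *
print(arm.sign_off())"
```

```text
the job is handed in; nothing more can be done
None
```

The job is done and handed in after about 24 s of robot time. No verdict was reported, so everything below comes from my own checks.

- **Lid up:** I lifted the lid by its handle until the stop was felt at about 1.19 rad, with about 8 N on the handle. A 7 N resistance when I eased it back down showed the stay was locked. After I let go, both views agreed with 1.19 rad.
- **Die:** I put the smaller die in the tray with the wrist tilted 15° to clear the handle. The side and wrist pictures showed it lying in the tray before I lowered the lid. I could not see it once the lid was shut.
- **Lid down:** I broke the stay at its knob and followed the circle down. Knob forces stayed under about 10 N, and the shut stop was felt at about 8.5 N.
- **After release:** The lid looks flat and the handle is where it should be for shut, within about 2 px from above and 4 px from the side. The tool force read about 0 N. The mug, box and keys look unmoved, within about 4 px; the network missed the keys in the last top view but found them from the side.

**One check that disagreed:** while lifting, my first estimate of where the bar sat in the grip was off. It gave about 33 N of radial force, directed towards the hinge, at about 0.99 rad. I corrected the path before reaching the stop. It was not across the stay, and the tangential force then was only about 1 N.

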